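# Lap the washed cover plates up the drain board

## Robot

A 7-joint arm with a two-finger parallel gripper is mounted at the origin on the work surface. World frame = base frame: x ahead of the robot, y to its left, z up, the work surface at z = 0. Lengths are in m, angles in rad, forces in N, time in s.
With the tool pointing down it reaches from about 0.425 to 0.925 m from the base axis. Payload 6.8 kg.
Tool frame: the origin (TCP) lies on the centre line of the jaws, within the pads' length; the fingertips stand 8 mm ahead of it and the grasp point (between the pads) lies 11 mm behind it (bot.tips_ahead is the distance from the TCP to the fingertips, in m); z points along the fingers, y is the line along which they close (so a half turn about z gives the same grasp; the last joint's range is limited). The gripper opens to 85 mm and grips with 20 to 120 N. Pads are 22 mm wide; open, the fingers measure 114 mm over their backs; the gripper's body (76 mm by 85 mm) begins 54 mm behind the grasp point. The pads swing forward as they close: fully open they stand 13 mm farther back than shut.
Start: joints at [-1.389, 0.477, 0.022, 1.555, -0.011, 1.109, -0.083], TCP at [0.193, 0.647, 0.239] pointing down, gripper open.
Joint ranges: [-2.96, 2.96], [-0.34, 2.1], [-1.41, 1.46], [0.24, 2.44], [-1.37, 4.51], [0.17, 1.92], [-2.96, 2.96]. Speed limits (rad/s): [2.39, 2.39, 3.14, 3.14, 3.14, 3.14, 3.14].

## Interface

Orientations are given as a unit quaternion [w, x, y, z].
In Python, from station import bot gives the robot as it stands.
- The arm moves only by the tool send_rows, never from a script. Its argument "deltas" is text: rows parted by semicolons, each of 4 numbers parted by spaces: the shift along the tool's x, y, z in m, then the turn about the tool's z in degrees. In form: x y z spin; .... A call has 1 to 5 rows; each row is the pose to reach, as a shift and turn from the pose commanded when the call began, along the tool's axes at that moment; what a row does not reach only later rows make up. A row lasts 1/10 s, in which the tool goes at most 50 mm and 8.59 degrees, less where a joint would pass 70% of its speed; a pose out of reach is approached as far as the arm can. A call with a gripper value outside its range is refused whole. "claw" is the opening, from 0 (shut) to 1 (fully open), set as the call begins (left out, the last holds). The fingers move at their own pace and stop on an object; "force" is the grip in N (left out, the last holds). Time passes only in rows, so rows that repeat a pose let the fingers close. It gives the time, the measured TCP pose, the force, the opening and the grip force at its end, in the units of the state.
- bot.get_obs(): the state, without advancing time (a new reading comes with each control period).
- bot.read_camera(name): name is "scene" or "top"; returns a dict with "img" (400x640x3 uint8, red, green, blue), "depth" (400x640 float32, m along the optical axis (not along the pixel's ray), 0 where there is no reading), "fx", "fy", "cx", "cy" (pixels), "dist_coeffs" ([k1, k2, p1, p2, k3] as OpenCV has them; the pictures are not rectified), "camera_from_world" (4x4, takes a point from world to camera coordinates). Camera axes: x right, y up, looking along -z (the intrinsics and any distortion apply to the point x, -y, -z); pixel columns grow to the right and rows downward; lengths in m; the calibration is good to about 2 mm. A picture is of the moment at which its call begins.
- bot.hand_in(): hands the job in; it is judged then, once.
Trained networks look in a picture, given as the dict that the camera call returned (one of the last four; its "shot" number tells which), for a name from the list of things; names that differ only in an ending like _2 or _b are one class to them, and where a whole thing is asked for, a point or a joint stands for the part that bears it (a point fixed in the world has none). Each returns a list of dicts, best first, with "confidence" (0 to 1); they miss things now and then, are a little off and sometimes report something else, mostly with a low value. They report only what shows in the picture. A call takes as long as a camera call.
- bot.masks_of(picture, query): "mask" (400x640 bool, what is visible of it).
- bot.landmark_of(picture, query): "xyz" ([x, y, z] in m, in world coordinates, good to about 4 mm: a listed point, or the origin of a listed thing).
The state is a dict: "t": time; "q": joint angles; "joint_vel": joint speeds; "joint_torque": joint torques, N m; "eef_pos": TCP position; "tool_rot": TCP orientation; "contact_force": force on the tool from outside, world axes, zero at the start; "torque": the same for the moment, N m; "gripper_width": opening from 0.0 (shut) to 1.0 (fully open); "grasp_force": force on a finger pad.
Only numpy, scipy, OpenCV 4.12 (cv2) and the standard library are available. Lean on these libraries where they do the work, as an engineer would, in place of code of your own. Each camera call takes 0.05 s, during which the arm holds its last target. There are 200 camera calls.

## Task

Lay the three washed cover plates out to drain, lapped like roof slates on the sloping drain board: slide the bottom plate down until it sits square against the lip at the low end, the middle plate lying on it with its lower edge along the first blue paint line, and the top plate lying on the middle one with its lower edge along the second line, all square across the board. Leave the brush, the pliers and the spool valves where they are.

Things in the scene. Friction and masses are not known exactly. Their poses are not given: they have to be found in the camera images.
- drain_board: Fixed steel drain board sloping 14 degrees. Origin on the deck at the inner face of the low lip, mid-width, 40 mm above the bench; y up the slope along the deck, x across, z square out of the deck. Deck 236 wide (side lips 12 high), 300 up to a 22 high head upstand. Low lip 5 high, 5 thick, lower than a plate is thick; drip tray under it, 22 high, reaching 68 mm beyond.
- line_1: First (lower) blue paint line, 4 mm wide, drawn straight across the deck parallel to the low lip, 28 to 36 mm up the slope from it. Origin at its middle, on the deck; axes as the drain board's. The ends of the line show beside the plates.
- line_2: Second (upper) blue paint line, like the first, 28 to 36 mm further up the slope. Origin at its middle, on the deck; axes as the drain board's.
- plate_bottom: Bottom of three loose, equal, flat cover plates in a rough pile: dark blue-grey, 170 across the board (x) by 125 along the slope (y) by 7 mm thick, 0.4 kg, marked with flush bolt holes and slots. It starts about 20 to 35 mm up from the low lip, up to 5 degrees askew. Friction 0.5 to 0.7: plates stay where left. Origin: centre of its underside; y to its upper edge, z out of its face.
- plate_middle: Middle cover plate, bright silver aluminium, same size and axes, lying on the bottom one a few mm and degrees out of line. Origin: centre of its underside.
- plate_top: Top cover plate, brassy yellow, same size and axes, lying on the middle one a few mm and degrees out of line. Origin: centre of its underside.
- plate_bottom_edge (a point): Middle of the bottom plate's lower edge (the one towards the low lip), at its underside: 62.5 mm from the plate's centre along its -y.
- plate_middle_edge (a point): Middle of the middle plate's lower edge, at its underside.
- plate_top_edge (a point): Middle of the top plate's lower edge, at its underside.
- brush: Bystander: wooden-backed scrubbing brush, 150 x 40 x 30 mm, lying across the upper end of the deck, about 262 mm up from the lip. Origin: centre of its underside.
- pliers: Bystander: black-handled needle-nose pliers, 190 mm long, 15 mm high, loose on the bench beyond the low end. Origin near the pivot, on the bench; the nose points along its x.
- spool_a: Bystander: steel spool valve, 20 mm thick, 86 mm long, on the shop rag beyond the high end of the board. Origin: centre of its underside.
- spool_b: Bystander: steel spool valve, 24 mm thick, 85 mm long, on the same rag. Origin: centre of its underside.
- spool_c: Bystander: steel spool valve, 22 mm thick, 78 mm long, on the same rag. Origin: centre of its underside.

How it is judged:
By the outcome, as a careful person would: the job done as asked, in the order asked, and still so for the second after the job is handed in, with the robot touching nothing.
It also fails if it takes over 51 s, if anything falls off the work surface, if the arm or the gripper's body presses on something with over 40 N, if the wrist force passes 120 N, or if a joint passes its speed limit or range.

## Working session

There is one attempt and no reset: what is moved stays moved. The work goes in short steps, Python scripts to look and compute and a tool call to move; the robot and the scene stay as the last step left them, time stands still between calls to the robot, and variables do not carry over. Pictures are saved under pics/ and viewed, at most 10 in all, crops included, and the job is handed in when it is done.

Besides the shell and the picture viewer there is one more tool, called after "Emit:" by a JSON object that holds its "method" and its "body". send_rows: Moves the arm, as the interface text tells. Its arguments: {"type":"object","properties":{"deltas":{"type":"string"},"claw":{"type":"number"},"force":{"type":"number"}},"required":["deltas"]}

```bash
mkdir -p pics; ls
python3 - <<'E'
from station import bot
import cv2,numpy as np
o=bot.get_obs();print({k:np.round(v,3).tolist() for k,v in o.items()})
for n in("scene","top"):
    p=bot.read_camera(n);cv2.imwrite(f"pics/{n}0.png",p["img"][...,::-1]);print(n,p["fx"],p["cx"],p["cy"],p["dist_coeffs"],np.round(p["camera_from_world"],3).tolist())
    for q in("drain_board","line_1","line_2","plate_bottom_edge","plate_middle_edge","plate_top_edge","plate_top","plate_bottom","plate_middle","brush"):
        print(q,[(np.round(d["xyz"],4).tolist(),round(d["confidence"],2)) for d in bot.landmark_of(p,q)[:2]])
E
```

```text
pics
{'t': 0.0, 'q': [-1.389, 0.478, 0.022, 1.556, -0.012, 1.109, -0.083], 'joint_vel': [0.001, -0.001, -0.002, 0.0, 0.0, -0.002, -0.001], 'joint_torque': [-0.0, -59.647, 1.608, -28.119, 0.013, 0.01, -0.0], 'eef_pos': [0.193, 0.646, 0.238], 'tool_rot': [-0.0, 0.144, 0.99, -0.001], 'contact_force': [-0.165, -0.465, -0.126], 'torque': [-0.019, -0.011, 0.006], 'grasp_force': 0.0, 'gripper_width': 0.997}
scene 383.6827560218827 319.8379317193959 208.6727056484335 [-0.03250425  0.          0.          0.          0.        ] [[-0.841, 0.541, 0.02, 0.408], [-0.372, -0.604, 0.705, 0.178], [0.393, 0.585, 0.709, -1.274], [0.0, 0.0, 0.0, 1.0]]
drain_board [([0.5661, -0.0968, 0.0401], 0.91)]
line_1 []
line_2 []
plate_bottom_edge []
plate_middle_edge []
plate_top_edge [([0.5698, -0.0647, 0.0639], 0.92)]
plate_top [([0.5767, -0.0101, 0.0783], 0.84)]
plate_bottom [([0.5817, -0.0074, 0.0623], 0.71)]
plate_middle [([0.5746, -0.0104, 0.065], 0.52)]
brush [([0.6029, 0.1588, 0.104], 0.66)]
top 407.49935526713773 318.94279130264954 198.06792561432064 [-0.00767707  0.          0.          0.          0.        ] [[-0.019, -1.0, 0.001, 0.072], [0.983, -0.019, 0.184, -0.548], [-0.184, 0.005, 0.983, -1.005], [0.0, 0.0, 0.0, 1.0]]
drain_board [([0.5688, -0.0969, 0.0379], 0.71)]
line_1 []
line_2 []
plate_bottom_edge []
plate_middle_edge [([0.5667, -0.0646, 0.0491], 0.51)]
plate_top_edge [([0.5703, -0.068, 0.0613], 0.81), ([0.5978, 0.1608, 0.101], 0.72)]
plate_top [([0.576, -0.0089, 0.0775], 0.84), ([0.6398, 0.4543, -0.0037], 0.44)]
plate_bottom []
plate_middle []
brush [([0.5989, 0.1562, 0.1009], 0.96), ([0.6426, 0.4528, -0.0001], 0.54)]
```

View pics/top0.png

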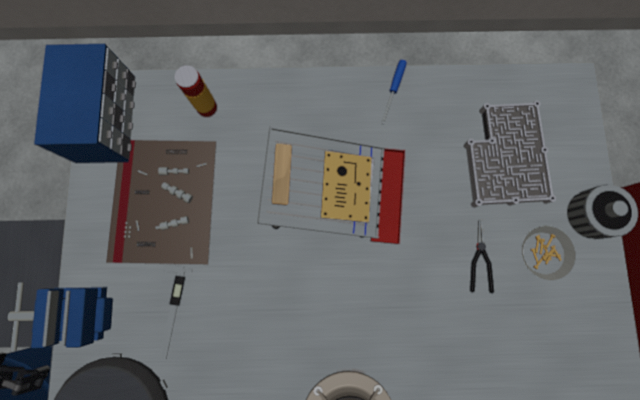

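View pics/scene0.png

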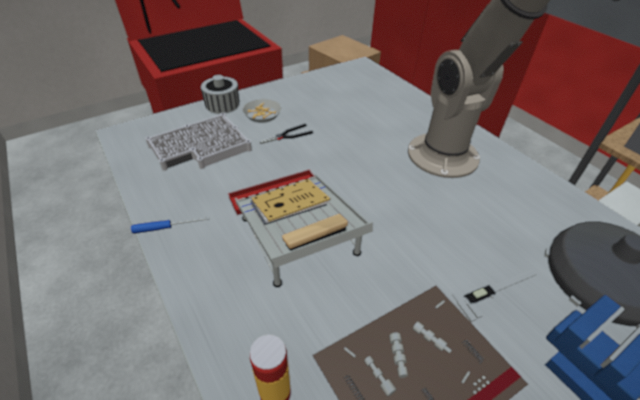

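The top view shows the board running along world +y: the low lip and red tray are at right (~px 385,195), the brush at (283,175), the yellow top plate at (347,185), and blue line ends at about (355–370,150) and (355–370,230). Next I rectify the image onto the deck.

```bash
cat > h.py <<'E'
import numpy as np,cv2
from station import bot
S=np.radians(14)
def frame(o,yaw):  # yaw: rotation of board x axis about world z
    c,s=np.cos(yaw),np.sin(yaw)
    X=np.array([c,s,0]);H=np.array([-s,c,0]);Y=H*np.cos(S)+np.array([0,0,np.sin(S)])
    return np.array(o,float),np.c_[X,Y,np.cross(X,Y)]
def proj(p,P):
    M=np.asarray(p["camera_from_world"]);c=P@M[:3,:3].T+M[:3,3]
    c=c*[1,-1,-1]
    K=np.array([[p["fx"],0,p["cx"]],[0,p["fy"],p["cy"]],[0,0,1]])
    return cv2.projectPoints(c.reshape(-1,1,3),np.zeros(3),np.zeros(3),K,np.array(p["dist_coeffs"]))[0].reshape(-1,2)
def rect(p,o,R,h,y0=-60,y1=310,x0=-130,x1=130,s=2):
    # columns: board y (mm) from y0; rows: board x from x0
    yy,xx=np.meshgrid(np.arange(y0,y1,1/s),np.arange(x0,x1,1/s))
    B=np.stack([xx,yy,np.full_like(xx,h)],-1).reshape(-1,3)/1000
    uv=proj(p,o+B@R.T).reshape(xx.shape+(2,)).astype(np.float32)
    return cv2.remap(p["img"],uv,None,cv2.INTER_CUBIC)
def board_pts(p,o,R):
    # depth pixels -> board coords (mm) with pixel grid
    v,u=np.mgrid[0:400,0:640];K=np.array([[p["fx"],0,p["cx"]],[0,p["fy"],p["cy"]],[0,0,1]])
    n=cv2.undistortPoints(np.stack([u,v],-1).reshape(-1,1,2).astype(np.float64),K,np.array(p["dist_coeffs"])).reshape(-1,2)
    d=p["depth"].reshape(-1).astype(float);c=np.c_[n[:,0]*d,-n[:,1]*d,-d]
    M=np.asarray(p["camera_from_world"]);w=(c-M[:3,3])@M[:3,:3]
    return ((w-o)@R*1000).reshape(400,640,3)
E
python3 - <<'E'
from h import *
o,R=frame([.5675,-.097,.040],np.radians(-7.6))
p=bot.read_camera("top");r=rect(p,o,R,0)
cv2.imwrite("pics/r1.png",r[...,::-1])
b=board_pts(p,o,R)
m=(abs(b[...,0])>90)&(abs(b[...,0])<112)&(b[...,1]>10)&(b[...,1]<290)&(abs(b[...,2])<8)
q=b[m];A=np.c_[q[:,:2],np.ones(len(q))];print("deck plane",len(q),np.linalg.lstsq(A,q[:,2],rcond=None)[0],q[:,2].std())
print(bot.tips_ahead)
E
```

```text
deck plane 1824 [-0.00408616  0.00091379 -0.697479  ] 2.041209735810263
0.008
```

View pics/r1.png

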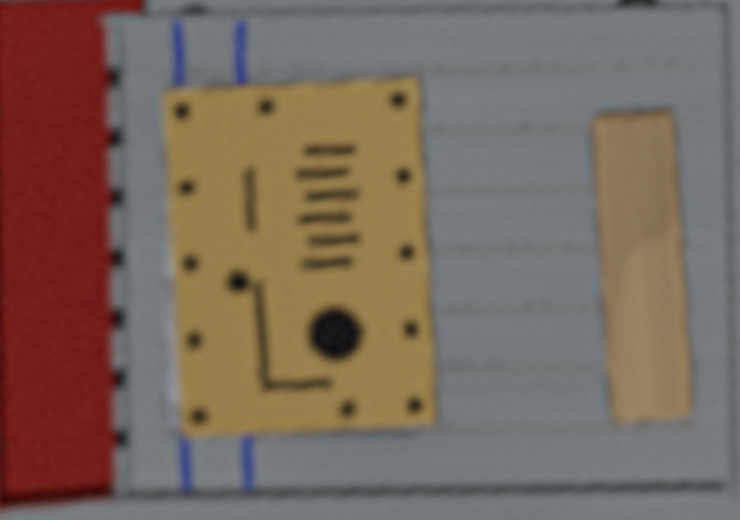

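The rectified picture (2 px/mm) shows the board about 1° off my guessed yaw. Line 1 runs from (178,20) to (187,490), line 2 from (240,20) to (248,490), the lip is at column ~110–120, and the upper plate edge is at ~430. Next I fit these exactly.

Run:
```python
from h import *
yaw=np.radians(-6.6);o=np.array([.5675,-.097,.0395])
for it in range(2):
    o,R=frame(o,yaw)
    P=[bot.read_camera("top") for _ in range(4)]
    p=P[0];r=np.mean([rect(q,o,R,0) for q in P],0);s=2
    blue=np.clip(r[...,2]-.5*(r[...,0]+r[...,1])-25,0,None)
    ks=[]
    for y in (28,60):
        pts=[]
        c0=int((y+60)*s)
        for x in list(range(-112,-92))+list(range(92,112)):
            w=blue[int((x+130)*s),c0-26:c0+30]; 
            if w.max()>8: pts.append((x,y+(np.sum(w*np.arange(-26,30))/w.sum())/s))
        pts=np.array(pts);k=np.polyfit(pts[:,0],pts[:,1],1);ks.append(k);print("line",y,len(pts),k,np.degrees(k[0]),np.std(pts[:,1]-np.polyval(k,pts[:,0])))
    yaw+=np.mean([k[0] for k in ks])
print("yaw",np.degrees(yaw))
o,R=frame(o,yaw);r=np.mean([rect(q,o,R,0) for q in P],0)
g=r.mean(2)
# lip profile in side strips
for a,b in((-112,-92),(92,112)):
    print("lip profile",a,[f"{y}:{g[int((a+130)*2):int((b+130)*2),int((y+60)*2)].mean():.0f}" for y in range(-12,10)])
# side lips: darkest row on both sides
for y in(100,180,270):
    c=g[:,int((y+60)*2)-10:int((y+60)*2)+10].mean(1);print(y,"L",np.round(c[0:40:2]),"R",np.round(c[-40::2]))
for h,n in((21,"top"),):
    d=[x for x in bot.landmark_of(p,"plate_top_edge")[:1]];print("edge lm",(R.T@(np.array(d[0]["xyz"])-o))*1000)
d=bot.landmark_of(p,"drain_board")[0];print((R.T@(np.array(d["xyz"])-o))*1000)
# depth: median height vs y in the middle band
b=board_pts(p,o,R)
for y in range(-12,175,6):
    m=(abs(b[...,0])<70)&(abs(b[...,1]-y)<2);print(y,round(float(np.median(b[m][:,2])),1),end="; ")
```

```text
line 28 40 [-1.83225514e-03  3.07512489e+01] -0.10498048648851327 0.2244387644086662
line 60 40 [-3.59052134e-04  6.17252728e+01] -0.02057217192770422 0.15699786959378834
line 28 40 [-5.95950744e-04  3.07580818e+01] -0.03414546240105698 0.2292534632154806
line 60 40 [7.40930820e-04 6.17317759e+01] 0.04245220892401868 0.1573618228061217
yaw -6.658622955946628
lip profile -112 ['-12:56', '-11:56', '-10:57', '-9:58', '-8:62', '-7:69', '-6:77', '-5:85', '-4:92', '-3:96', '-2:99', '-1:100', '0:99', '1:100', '2:102', '3:105', '4:109', '5:114', '6:118', '7:120', '8:120', '9:120']
lip profile 92 ['-12:56', '-11:54', '-10:55', '-9:57', '-8:61', '-7:68', '-6:78', '-5:87', '-4:95', '-3:102', '-2:104', '-1:106', '0:106', '1:105', '2:106', '3:109', '4:113', '5:118', '6:121', '7:123', '8:124', '9:125']
100 L [121. 121. 119. 117. 113. 108. 103. 101. 103. 107. 113. 117. 120. 122.
 122. 122. 122. 122. 121. 121.] R [122. 122. 119. 115. 109. 101.  91.  84.  83.  88.  97. 106. 113. 119.
 122. 122. 121. 121. 121. 121.]
180 L [120. 120. 119. 117. 113. 108. 104. 103. 105. 109. 114. 118. 121. 122.
 123. 123. 123. 123. 123. 123.] R [121. 122. 120. 117. 111. 102.  93.  85.  83.  87.  95. 104. 112. 117.
 120. 121. 121. 121. 120. 120.]
270 L [108. 100.  90.  82.  75.  73.  75.  84.  95. 106. 115. 120. 123. 123.
 122. 122. 122. 122. 122. 122.] R [125. 125. 124. 120. 113. 103.  92.  84.  82.  86.  95. 105. 114. 121.
 123. 125. 125. 124. 124. 123.]
edge lm [-2.13092644 32.52861858 15.7999407 ]
[-126.3437353  -285.79438174   30.4442427 ]
-12 nan; -6 nan; 0 4.6; 6 0.1; 12 -0.3; 18 -0.3; 24 0.5; 30 14.1; 36 20.9; 42 21.2; 48 20.9; 54 20.9; 60 21.0; 66 20.8; 72 21.1; 78 21.0; 84 20.9; 90 20.9; 96 20.6; 102 20.7; 108 21.3; 114 21.4; 120 20.9; 126 21.2; 132 21.2; 138 20.7; 144 20.8; 150 20.8; 156 18.9; 162 -0.2; 168 -0.0; 174 -0.1;
  return _methods._mean(a, axis=axis, dtype=dtype,
  ret = ret.dtype.type(ret / rcount)
```

```bash
cat >> h.py <<'E'
O,RB=frame([.5675,-.097,.0395],np.radians(-6.66))
def go(x,y,h=None,z=None):
    """print shift for the TIP point (8 mm ahead of TCP), front corner ignored: board x,y mm at height h (normal) or world z"""
    from scipy.spatial.transform import Rotation as Ro
    s=bot.get_obs();w=s["tool_rot"];T=Ro.from_quat([w[1],w[2],w[3],w[0]]).as_matrix()
    tgt=O+RB@(np.array([x,y,h or 0])/1000)
    if z is not None: tgt[2]=z
    tip=s["eef_pos"]+T[:,2]*.008
    d=T.T@(tgt-tip)
    a=np.degrees(np.arctan2(T[1,1],T[0,1]));sp=(a+6.66+180)%360-180
    print("t",s["t"],"shift",np.round(d,4),"spin",round(sp,2),"tip board",np.round(RB.T@(tip-O)*1000,1),"F",np.round(s["contact_force"],1))
E
python3 -c "
from h import *
go(0,190,z=.22)"
```

```text
t 1.65 shift [-0.5397 -0.4242  0.0113] spin 80.05 tip board [-458.3  721.2   17.9] F [-0.2 -0.4  0.2]
```

Emit:
{"method": "send_rows", "body": {"deltas": "-0.54 -0.424 0 80; -0.54 -0.424 0 80; -0.54 -0.424 0 80; -0.54 -0.424 0 80; -0.54 -0.424 0 80", "claw": 1}}

```text
t: 2.15
eef_pos: [0.3381, 0.441, 0.2396]
tool_rot: [-0.0, 0.499, 0.866, 0.0]
contact_force: [-0.1, 1.8, 0.2]
gripper_width: 1.003
grasp_force: 0.0
```

```bash
python3 -c "
from h import *
go(0,190,z=.22)"
```

```text
t 2.15 shift [-0.4328  0.0391  0.0114] spin 36.74 tip board [-290.2  539.2   63.5] F [-0.1  1.8  0.2]
```

Emit:
{"method": "send_rows", "body": {"deltas": "-0.433 0.039 0.01 36.9; -0.433 0.039 0.01 36.9; -0.433 0.039 0.01 36.9; -0.433 0.039 0.01 36.9; -0.433 0.039 0.01 36.9"}}

```text
t: 2.65
eef_pos: [0.4835, 0.2379, 0.2339]
tool_rot: [-0.0, 0.747, 0.664, 0.001]
contact_force: [0.4, 1.4, -1.1]
gripper_width: 1.003
grasp_force: 0.0
```

```bash
python3 -c "
from h import *
go(0,190,z=.16)"
```

```text
t 2.65 shift [-0.1384  0.1224  0.0659] spin -0.07 tip board [-122.3  358.4  102.8] F [ 0.4  1.4 -1.1]
```

Emit:
{"method": "send_rows", "body": {"deltas": "-0.138 0.122 0.04 0; -0.138 0.122 0.07 0; -0.138 0.122 0.07 0; -0.138 0.122 0.09 0; -0.138 0.122 0.09 0"}}

```text
t: 3.15
eef_pos: [0.5884, 0.0827, 0.1405]
tool_rot: [0.0, 0.748, 0.664, -0.002]
contact_force: [-0.5, -0.4, -0.8]
gripper_width: 1.001
grasp_force: 0.0
```

Run:
```python
from h import *
go(0,190,h=3)
p=bot.read_camera("scene");c=p["img"][150:290,200:400]
cv2.imwrite("pics/s1.png",cv2.resize(c[...,::-1],None,fx=4,fy=4,interpolation=cv2.INTER_CUBIC))
```

```text
t 3.15 shift [0.003  0.0002 0.0442] spin -0.2 tip board [-1.00e-01  1.98e+02  4.65e+01] F [-0.5 -0.4 -0.8]
```

View pics/s1.png

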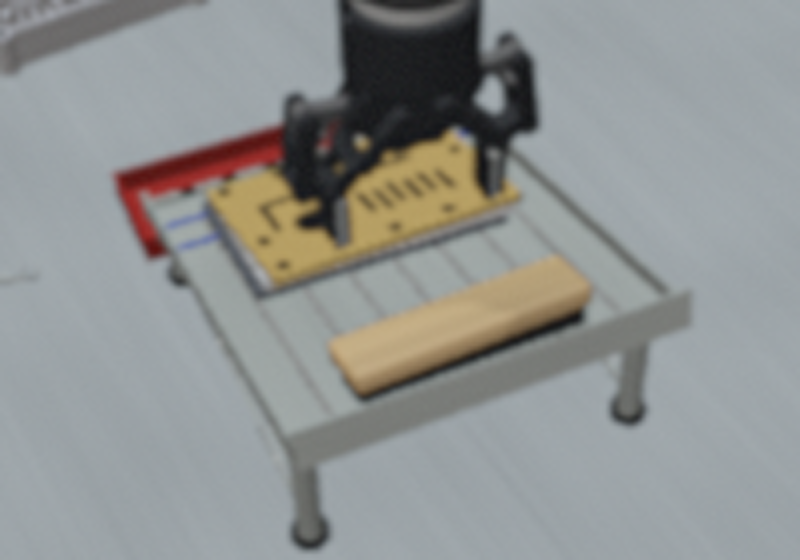

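The scene crop shows both open fingertips hovering above the upper plate end (~(340,235) and (495,185)). The upper edges are nearly flush, with the dark bottom plate sticking out most, and the deck is clear before the brush. Now I go down to find the deck.

Emit:
{"method": "send_rows", "body": {"deltas": "0.003 0 0.02 -0.2; 0.003 0 0.038 -0.2; 0.003 0 0.041 -0.2; 0.003 0 0.043 -0.2; 0.003 0 0.043 -0.2"}}

```text
t: 3.7
eef_pos: [0.5889, 0.0923, 0.1015]
tool_rot: [0.0, 0.744, 0.668, 0.001]
contact_force: [0.2, 0.1, 0.8]
gripper_width: 1.003
grasp_force: 0.0
```

Run:
```python
from h import *
go(0,190,h=3)
```

```text
t 3.7 shift [-0.0069  0.0006  0.0051] spin 0.43 tip board [ -0.7 198.    6.3] F [0.2 0.1 0.8]
```

Emit:
{"method": "send_rows", "body": {"deltas": "0 0 0.004 0; 0 0 0.004 0; 0 0 0.004 0"}}

```text
t: 4.0
eef_pos: [0.5887, 0.0916, 0.0968]
tool_rot: [0.0, 0.745, 0.667, 0.0]
contact_force: [-0.1, 1.0, -0.2]
gripper_width: 0.999
grasp_force: 0.0
```

Emit:
{"method": "send_rows", "body": {"deltas": "0 0 0.004 0; 0 0 0.004 0; 0 0 0.004 0"}}

```text
t: 4.3
eef_pos: [0.5884, 0.0915, 0.0924]
tool_rot: [-0.0, 0.745, 0.667, -0.0]
contact_force: [0.2, 1.3, 0.6]
gripper_width: 1.002
grasp_force: 0.0
```

Emit:
{"method": "send_rows", "body": {"deltas": "0 0 0.003 0; 0 0 0.003 0; 0 0 0.003 0"}}

```text
t: 4.6
eef_pos: [0.5885, 0.0915, 0.0894]
tool_rot: [-0.0, 0.745, 0.667, -0.0]
contact_force: [0.4, 0.0, -0.2]
gripper_width: 0.998
grasp_force: 0.0
```

Emit:
{"method": "send_rows", "body": {"deltas": "0 0 0.002 0.4; 0 0 0.002 0.4; 0 0 0.002 0.4"}}

```text
t: 4.9
eef_pos: [0.5885, 0.0915, 0.0875]
tool_rot: [-0.0, 0.747, 0.665, -0.0]
contact_force: [0.2, 0.0, 0.4]
gripper_width: 1.002
grasp_force: 0.0
```

Emit:
{"method": "send_rows", "body": {"deltas": "0 0 0.0015 0; 0 0 0.0015 0; 0 0 0.0015 0"}}

```text
t: 5.2
eef_pos: [0.5886, 0.0915, 0.086]
tool_rot: [-0.0, 0.747, 0.665, -0.0]
contact_force: [1.2, -0.8, -1.0]
gripper_width: 0.998
grasp_force: 0.0
```

Emit:
{"method": "send_rows", "body": {"deltas": "0 0 0.0015 0; 0 0 0.0015 0; 0 0 0.0015 0"}}

```text
t: 5.5
eef_pos: [0.5885, 0.0915, 0.0845]
tool_rot: [-0.0, 0.747, 0.665, -0.0]
contact_force: [0.6, -0.2, 0.6]
gripper_width: 1.003
grasp_force: 0.0
```

Emit:
{"method": "send_rows", "body": {"deltas": "0 0 0.0015 0; 0 0 0.0015 0; 0 0 0.0015 0"}}

```text
t: 5.8
eef_pos: [0.5888, 0.0916, 0.0833]
tool_rot: [0.0, 0.747, 0.665, 0.0]
contact_force: [-0.2, 0.0, 3.4]
gripper_width: 1.001
grasp_force: 1.8
```

Emit:
{"method": "send_rows", "body": {"deltas": "0 0 0.0015 0; 0 0 0.0015 0; 0 0 0.0015 0"}}

```text
t: 6.1
eef_pos: [0.5889, 0.0916, 0.083]
tool_rot: [-0.0, 0.747, 0.665, 0.001]
contact_force: [-4.7, -0.8, 14.6]
gripper_width: 1.002
grasp_force: 7.5
```

Emit:
{"method": "send_rows", "body": {"deltas": "0 0 0.0015 0; 0 0 0.0015 0; 0 0 0.0015 0"}}

```text
t: 6.4
eef_pos: [0.5889, 0.0916, 0.0828]
tool_rot: [-0.001, 0.747, 0.665, 0.001]
contact_force: [-10.6, 0.2, 27.3]
gripper_width: 1.0
grasp_force: 13.3
```

Emit:
{"method": "send_rows", "body": {"deltas": "-0.004 0 -0.001 0; -0.01 0 0.0005 0; -0.016 0 0.002 0; -0.022 0 0.0035 0; -0.022 0 0.0035 0"}}

```text
t: 6.9
eef_pos: [0.5876, 0.0701, 0.0778]
tool_rot: [0.001, 0.747, 0.664, 0.002]
contact_force: [1.4, -0.2, 8.2]
gripper_width: 1.002
grasp_force: 4.0
```

Emit:
{"method": "send_rows", "body": {"deltas": "-0.004 0 0.001 0; -0.008 0 0.002 0; -0.012 0 0.003 0; -0.016 0 0.004 0; -0.016 0 0.004 0"}}

```text
t: 7.4
eef_pos: [0.5863, 0.056, 0.0742]
tool_rot: [0.0, 0.747, 0.665, 0.003]
contact_force: [0.2, 4.9, 10.7]
gripper_width: 1.002
grasp_force: 5.9
```

Run:
```python
from h import *
go(0,190,h=3)
p=bot.read_camera("scene");c=p["img"][160:270,220:380]
cv2.imwrite("pics/s2.png",cv2.resize(c[...,::-1],None,fx=5,fy=5,interpolation=cv2.INTER_CUBIC))
```

```text
t 7.4 shift [ 0.0295 -0.0008 -0.022 ] spin 0.02 tip board [  0.9 156.1 -11.4] F [ 0.2  4.9 10.7]
```

View pics/s2.png

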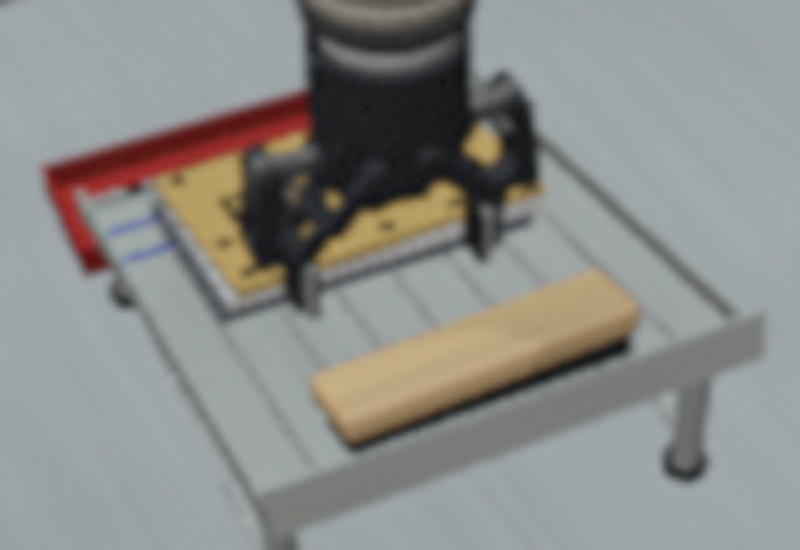

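The crop shows the fingertips on the deck right behind the pile's upper edge (contacts ~(305,300) and (485,245)), and the wrist force shows +5 N from the push. I'll keep going down the slope.

Emit:
{"method": "send_rows", "body": {"deltas": "-0.004 0 0.001 0; -0.008 0 0.002 0; -0.012 0 0.003 0; -0.012 0 0.003 0"}}

```text
t: 7.85
eef_pos: [0.585, 0.0441, 0.0712]
tool_rot: [0.0, 0.747, 0.665, 0.003]
contact_force: [1.7, 5.4, 11.4]
gripper_width: 1.001
grasp_force: 5.8
```

```bash
cat > prof.py <<'E'
from h import *
def prof(name):
    p=bot.read_camera("top");r=rect(p,O,RB,0);cv2.imwrite(f"pics/{name}.png",r[...,::-1])
    go(0,190,h=3)
E
python3 -c "
from prof import *
prof('r2')"
```

```text
t 7.9 shift [ 0.0415 -0.0009 -0.025 ] spin 0.04 tip board [  1.1 143.8 -11.4] F [ 0.5  4.1 12. ]
```

View pics/r2.png

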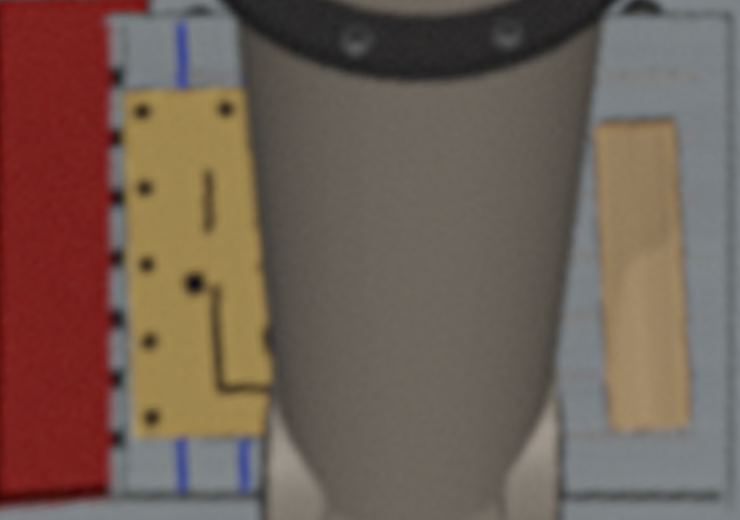

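The lower end of the top plate now shows at columns 124–133, which is about 11–16 mm above the lip after parallax. The pile is moving as one, so I push on until the force rises.

Emit:
{"method": "send_rows", "body": {"deltas": "-0.003 0 0.0008 0; -0.006 0 0.0015 0; -0.006 0 0.0015 0"}}

```text
t: 8.2
eef_pos: [0.5845, 0.0386, 0.0699]
tool_rot: [0.0, 0.747, 0.665, 0.003]
contact_force: [0.9, 5.9, 12.4]
gripper_width: 0.998
grasp_force: 6.1
```

Emit:
{"method": "send_rows", "body": {"deltas": "-0.003 0 0.0008 0; -0.003 0 0.0008 0"}}

```text
t: 8.4
eef_pos: [0.5842, 0.0361, 0.0692]
tool_rot: [-0.0, 0.747, 0.665, 0.003]
contact_force: [-0.3, 5.1, 12.4]
gripper_width: 1.0
grasp_force: 7.4
```

Emit:
{"method": "send_rows", "body": {"deltas": "-0.003 0 0.0008 0; -0.003 0 0.0008 0"}}

```text
t: 8.6
eef_pos: [0.584, 0.0351, 0.0689]
tool_rot: [-0.001, 0.746, 0.666, 0.004]
contact_force: [-1.4, 10.8, 18.3]
gripper_width: 0.997
grasp_force: 11.0
```

Emit:
{"method": "send_rows", "body": {"deltas": "-0.002 0 0.0005 0; -0.002 0 0.0005 0; -0.002 0 0.0005 0"}}

```text
t: 8.9
eef_pos: [0.5841, 0.0351, 0.0688]
tool_rot: [-0.002, 0.746, 0.666, 0.005]
contact_force: [-1.4, 15.3, 21.2]
gripper_width: 1.0
grasp_force: 13.1
```

Emit:
{"method": "send_rows", "body": {"deltas": "-0.002 0 0.0003 0; -0.002 0 0.0003 0; -0.002 0 0.0003 0"}}

```text
t: 9.2
eef_pos: [0.584, 0.0349, 0.0688]
tool_rot: [-0.002, 0.746, 0.666, 0.006]
contact_force: [-1.6, 19.4, 23.8]
gripper_width: 1.003
grasp_force: 15.4
```

Emit:
{"method": "send_rows", "body": {"deltas": "0.006 0 -0.002 0; 0.006 0 -0.04 0; 0.006 0 -0.075 0; -0.03 0 -0.075 0; -0.08 0 -0.075 0"}}

```text
t: 9.7
eef_pos: [0.5731, -0.0507, 0.1416]
tool_rot: [0.0, 0.745, 0.667, 0.002]
contact_force: [1.2, -1.1, -0.3]
gripper_width: 0.998
grasp_force: 0.0
```

Emit:
{"method": "send_rows", "body": {"deltas": "-0.05 0 0 0; -0.1 0 0 0; -0.1 0 0 0; -0.1 0 0 0"}}

```text
t: 10.1
eef_pos: [0.5594, -0.1546, 0.1405]
tool_rot: [0.0, 0.748, 0.663, -0.0]
contact_force: [0.8, 1.1, 0.1]
gripper_width: 1.0
grasp_force: 0.0
```

```bash
python3 -c "
from prof import *
prof('r3')
P=bot.read_camera('top');b=board_pts(P,O,RB)
for x0 in(-70,0,70):
  print(x0,end=': ')
  for y in range(-4,150,3):
    m=(abs(b[...,0]-x0)<12)&(abs(b[...,1]-y)<1.5)
    if m.any():print(y,round(float(np.median(b[m][:,2])),1),end='; ')
  print()
"
```

```text
t 10.15 shift [0.2396 0.0009 0.0441] spin -0.05 tip board [ -1.1 -31.9 103.7] F [ 0.1  1.4 -0.4]
-70: -4 166.0; -1 175.4; 2 184.0; 5 21.6; 8 21.0; 11 20.8; 14 20.5; 17 19.9; 20 20.3; 23 21.1; 26 20.8; 29 20.7; 32 20.0; 35 21.0; 38 21.8; 41 22.2; 44 19.7; 47 21.0; 50 20.2; 53 21.1; 56 22.1; 59 22.0; 62 515.7; 65 23.3; 68 271.3; 71 523.6; 74 521.6; 77 522.3; 80 525.5; 83 527.6; 86 528.3; 89 529.3; 92 532.6; 95 529.8; 98 529.0; 101 532.2; 104 530.5; 107 530.3; 110 528.2; 113 524.2; 116 526.9; 119 524.5; 122 520.3; 125 515.8; 128 496.2; 131 506.5; 134 504.1; 137 500.0; 140 500.2; 143 0.5; 146 0.5; 149 1.1; 
0: 5 19.7; 8 20.8; 11 21.6; 14 22.1; 17 470.3; 20 472.1; 23 471.9; 26 469.1; 29 468.0; 32 466.1; 35 464.2; 38 233.2; 41 245.7; 44 256.9; 47 461.5; 50 460.0; 53 283.9; 56 298.2; 59 309.9; 62 459.5; 65 22.9; 68 467.1; 71 472.7; 74 471.9; 77 473.3; 80 472.2; 83 469.9; 86 471.6; 89 469.7; 92 468.8; 95 441.3; 98 449.4; 101 444.6; 104 442.6; 107 467.5; 110 466.3; 113 20.9; 116 21.1; 119 20.9; 122 20.0; 125 20.7; 128 10.9; 131 -0.6; 134 0.6; 137 0.4; 140 0.2; 143 -0.6; 146 -0.5; 149 -0.8; 
70: -4 166.2; -1 171.3; 2 191.5; 5 202.7; 8 21.5; 11 20.7; 14 20.9; 17 20.7; 20 20.2; 23 21.3; 26 21.0; 29 21.2; 32 20.2; 35 20.9; 38 20.7; 41 21.3; 44 22.0; 47 21.1; 50 20.0; 53 21.1; 56 19.9; 59 20.4; 62 20.0; 65 21.2; 68 19.6; 71 21.0; 74 20.3; 77 21.3; 80 21.0; 83 20.5; 86 21.2; 89 20.3; 92 20.9; 95 21.2; 98 19.1; 101 19.3; 104 19.4; 107 21.0; 110 20.6; 113 20.8; 116 20.0; 119 21.6; 122 19.8; 125 21.2; 128 17.5; 131 1.0; 134 -1.3; 137 -0.4; 140 -0.2; 143 -0.9; 146 0.6; 149 -0.0;
```

View pics/r3.png

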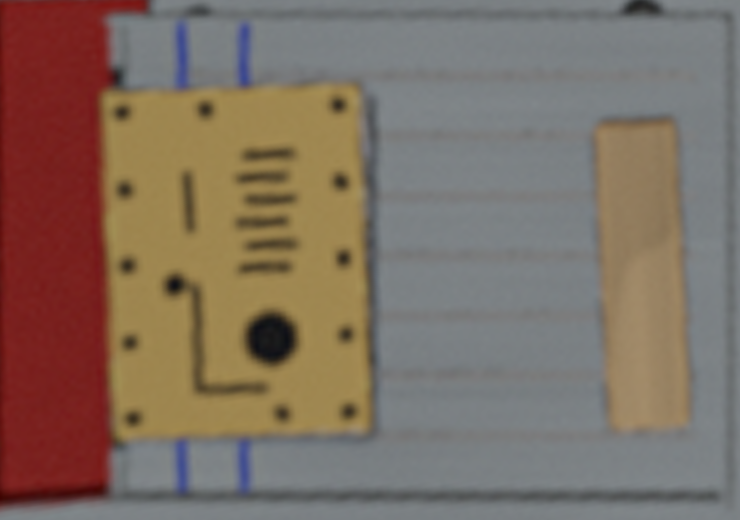

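The picture shows the pile at the low end: upper edges flush and square at column ~372, and the top plate's lower edge at columns 102–113 (true y ≈ 0–6 mm). The blue lines are at columns 181 and 244. Now I lower the fingers beyond the lip to push the middle plate (with the top one) up.

Emit:
{"method": "send_rows", "body": {"deltas": "0 0 0.045 0; 0.01 0 0.09 0; 0.02 0 0.103 0; 0.02 0 0.103 0; 0.02 0 0.103 0"}}

```text
t: 10.7
eef_pos: [0.5635, -0.1323, 0.0389]
tool_rot: [0.001, 0.746, 0.665, 0.0]
contact_force: [-0.8, -0.6, 0.9]
gripper_width: 0.995
grasp_force: 0.0
```

```bash
cat >> h.py <<'E'
def tip(h,yt):
    """finger (uphill face) pose in board terms, and shift so that the uphill face at tip is at board y=yt, height h"""
    s=bot.get_obs();d=s["eef_pos"]-O;U=np.array([.1160,.9933]);u=d[:2]@U
    c=s["eef_pos"][2]-(O[2]+u*np.tan(S)-.0037);hh=c*np.cos(S)*1000
    # corner: horizontal u+11, normal height hh -> board y
    y=((u+.011)/np.cos(S))*1000-np.sin(S)*c*1000*1 +0
    y=(u+.011)*np.cos(S)*1000+(c+(u+.011)*np.tan(S))*np.sin(S)*1000
    w=s["tool_rot"];a=np.degrees(2*np.arctan2(w[2],w[1]))-90
    ut=lambda:0
    # solve target: y,h -> u,z
    up=(yt*np.cos(S)-h*np.sin(S))/1000-.011;zp=(yt*np.sin(S)+h*np.cos(S))/1000-.011*np.tan(S)+O[2]-.0037
    print("t",s["t"],"face y %.1f h %.1f yaw err %.2f"%(y,hh,a+6.66),"shift x %.4f z %.4f"%(up-u,s["eef_pos"][2]-zp),"F",np.round(s["contact_force"],1))
E
python3 -c "
from h import *
tip(10,31)"
```

```text
t 10.7 face y -22.4 h 11.6 yaw err 0.09 shift x 0.0522 z -0.0114 F [-0.8 -0.6  0.9]
```

Emit:
{"method": "send_rows", "body": {"deltas": "0.006 0 0.0002 0; 0.012 0 -0.0013 0; 0.018 0 -0.0028 0; 0.024 0 -0.0043 0; 0.03 0 -0.0058 0"}}

```text
t: 11.2
eef_pos: [0.5656, -0.1044, 0.0439]
tool_rot: [0.001, 0.747, 0.664, -0.001]
contact_force: [-0.8, -5.8, -1.5]
gripper_width: 1.0
grasp_force: 2.9
```

Emit:
{"method": "send_rows", "body": {"deltas": "0.005 0 -0.0012 0; 0.01 0 -0.0025 0; 0.015 0 -0.0037 0; 0.015 0 -0.0037 0"}}

```text
t: 11.6
eef_pos: [0.5674, -0.0893, 0.0476]
tool_rot: [0.001, 0.747, 0.664, -0.0]
contact_force: [-1.7, -3.7, 1.1]
gripper_width: 1.002
grasp_force: 1.7
```

```bash
python3 -c "
from h import *
tip(10,30.8)
p=bot.read_camera('top');r=rect(p,O,RB,7)
a=r[:,60:420];cv2.imwrite('pics/r4.png',cv2.resize(a[...,::-1],None,fx=1.5,fy=1.15,interpolation=cv2.INTER_CUBIC))
"
```

```text
t 11.6 face y 21.6 h 9.6 yaw err -0.07 shift x 0.0088 z -0.0027 F [-1.7 -3.7  1.1]
```

View pics/r4.png

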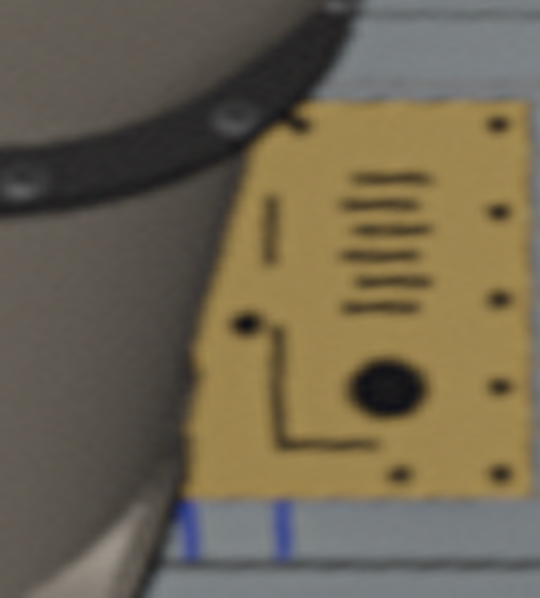

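The crop (deck+7 mm plane) shows the top plate moved up and square, its upper edge vertical at column ~530; the arm hides the lower edges. I push 6 mm more, then back off to see them.

Emit:
{"method": "send_rows", "body": {"deltas": "0.003 0 -0.0008 0; 0.0065 0 -0.0017 0; 0.0065 0 -0.0017 0; 0.0065 0 -0.0017 0"}}

```text
t: 12.05
eef_pos: [0.5681, -0.083, 0.0491]
tool_rot: [0.001, 0.747, 0.664, -0.0]
contact_force: [-1.0, -4.8, 0.6]
gripper_width: 0.999
grasp_force: 2.5
```

```bash
python3 -c "
from h import *
tip(10,30.8)"
```

```text
t 12.05 face y 28.1 h 9.5 yaw err -0.09 shift x 0.0025 z -0.0011 F [-1.  -4.8  0.6]
```

Emit:
{"method": "send_rows", "body": {"deltas": "-0.02 0 0.003 0; -0.04 0 -0.02 0; -0.06 0 -0.06 0; -0.06 0 -0.1 0; -0.06 0 -0.1 0"}}

```text
t: 12.55
eef_pos: [0.5647, -0.1426, 0.1541]
tool_rot: [0.003, 0.748, 0.664, 0.003]
contact_force: [0.7, 0.4, 0.0]
gripper_width: 1.0
grasp_force: 0.0
```

```bash
python3 -c "
from h import *
p=bot.read_camera('top');r=rect(p,O,RB,7,y0=-20,y1=80,x0=-120,x1=120,s=4)
cv2.imwrite('pics/r5.png',cv2.resize(r[...,::-1],None,fx=1.5,fy=.6,interpolation=cv2.INTER_AREA))
"
```

```text
(no output)
```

View pics/r5.png

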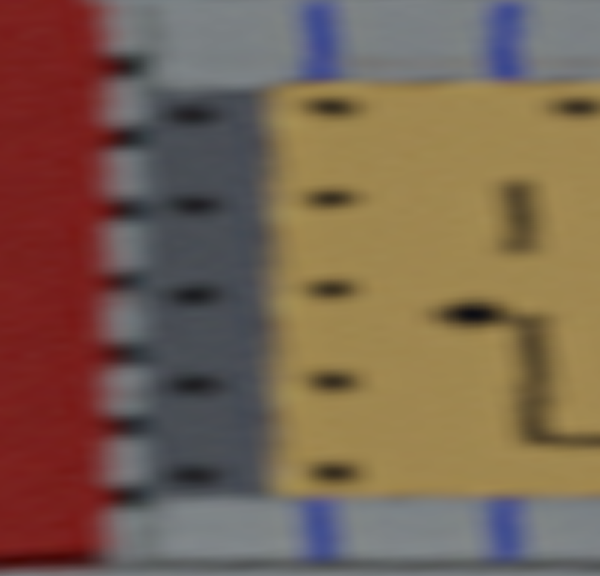

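The crop shows the bottom plate (dark) exposed and square at the low end, with its edge at column ~152 and holes at ~192. The top plate's lower edge is square at column ~272, and the middle plate is just about hidden under it. I check numerically whether the bottom plate really touches the lip.

```bash
python3 -c "
from h import *
P=[bot.read_camera('top') for _ in range(4)]
r=np.mean([rect(p,O,RB,7,y0=-20,y1=80,x0=-120,x1=120,s=4) for p in P],0)
rows=lambda L:np.concatenate([np.arange(int((a+120)*4),int((b+120)*4)) for a,b in L])
A=rows([(-50,-42),(-12,-4),(25,33),(60,66)]);B=rows([(-111,-92),(92,111)])
for y in np.arange(-8,13,1.):
  c=int((y+20)*4);print(y,r[A,c].mean(0).round(),r[B,c].mean(0).round())
print('mid/top edge')
for y in np.arange(18,33,1.):
  c=int((y+20)*4);print(y,r[A,c].mean(0).round(),end=' ')
for q in('plate_bottom_edge','plate_middle_edge','plate_top_edge','plate_bottom','plate_middle','plate_top','line_1'):
  for p in (P[3],bot.read_camera('scene')):
    d=bot.landmark_of(p,q)[:1];print(q,[(np.round(RB.T@(np.array(e['xyz'])-O)*1000,1),round(e['confidence'],2)) for e in d])
"
```

```text
-8.0 [122.  31.  28.] [121.  28.  26.]
-7.0 [122.  31.  28.] [121.  30.  27.]
-6.0 [121.  34.  32.] [121.  34.  32.]
-5.0 [120.  38.  36.] [120.  41.  40.]
-4.0 [118.  44.  43.] [119.  52.  52.]
-3.0 [114.  54.  54.] [118.  66.  67.]
-2.0 [109.  63.  63.] [117.  80.  81.]
-1.0 [104.  71.  73.] [115.  93.  94.]
0.0 [97. 80. 82.] [112. 101. 103.]
1.0 [91. 84. 87.] [109. 107. 109.]
2.0 [86. 86. 90.] [106. 110. 112.]
3.0 [81. 87. 92.] [105. 111. 112.]
4.0 [78. 84. 90.] [105. 111. 113.]
5.0 [76. 81. 88.] [107. 113. 115.]
6.0 [74. 79. 86.] [111. 116. 118.]
7.0 [73. 78. 85.] [116. 121. 123.]
8.0 [73. 77. 84.] [120. 125. 128.]
9.0 [73. 77. 84.] [123. 128. 131.]
10.0 [73. 77. 84.] [124. 130. 133.]
11.0 [73. 78. 84.] [125. 130. 133.]
12.0 [73. 78. 84.] [125. 130. 133.]
mid/top edge
18.0 [72. 77. 84.] 19.0 [72. 77. 84.] 20.0 [72. 76. 84.] 21.0 [72. 76. 84.] 22.0 [78. 79. 83.] 23.0 [86. 84. 83.] 24.0 [96. 90. 82.] 25.0 [112. 100.  80.] 26.0 [125. 109.  80.] 27.0 [137. 118.  79.] 28.0 [149. 127.  79.] 29.0 [155. 131.  79.] 30.0 [158. 134.  79.] 31.0 [160. 136.  79.] 32.0 [159. 135.  79.] plate_bottom_edge [(array([ 7.8,  7.5, -2.5]), 0.7)]
plate_bottom_edge []
plate_middle_edge []
plate_middle_edge []
plate_top_edge [(array([-1.6, 29. , 15. ]), 0.8)]
plate_top_edge [(array([-1.1, 33.2, 16.3]), 0.66)]Traceback (most recent call last):
  File "<string>", line 14, in <module>
    d=bot.landmark_of(p,q)[:1];print(q,[(np.round(RB.T@(np.array(e['xyz'])-O)*1000,1),round(e['confidence'],2)) for e in d])
      ~~~~~~~~~~~~~~~^^^^^
ValueError: only the last four pictures can be asked about
```

The colour profile fits a visible lip strip only about 5 mm wide (peak G 87, where a gap would give ~104), so the bottom plate is on the lip. The middle's edge is at about 28.8 against line 1 at 30.8, so it needs ~2 mm more.

```bash
python3 -c "
from h import *
tip(10,10);tip(10,30)"
```

```text
t 13.3 face y -4.8 h 120.4 yaw err -0.02 shift x 0.0411 z 0.1035 F [ 0.5 -0.3 -0. ]
t 13.3 face y -4.8 h 120.4 yaw err -0.02 shift x 0.0605 z 0.0987 F [ 0.5 -0.3 -0. ]
```

Emit:
{"method": "send_rows", "body": {"deltas": "0 0 0.045 0; 0.01 0 0.09 0; 0.02 0 0.106 0; 0.04 0 0.1035 0; 0.04 0 0.1035 0"}}

```text
t: 13.8
eef_pos: [0.5662, -0.0987, 0.0446]
tool_rot: [-0.001, 0.746, 0.666, 0.0]
contact_force: [0.2, 0.1, 0.5]
gripper_width: 1.0
grasp_force: 0.0
```

```bash
python3 -c "
from h import *
tip(9.5,30)"
```

```text
t 13.8 face y 11.7 h 8.9 yaw err 0.20 shift x 0.0176 z -0.0050 F [0.2 0.1 0.5]
```

Emit:
{"method": "send_rows", "body": {"deltas": "0.005 0 -0.0018 0; 0.01 0 -0.003 0; 0.015 0 -0.0043 0; 0.015 0 -0.0043 0"}}

```text
t: 14.2
eef_pos: [0.5682, -0.0862, 0.0502]
tool_rot: [0.0, 0.747, 0.665, 0.001]
contact_force: [0.3, 0.5, 0.3]
gripper_width: 1.002
grasp_force: 0.0
```

```bash
python3 -c "
from h import *
tip(9.5,30)"
```

```text
t 14.2 face y 25.3 h 11.3 yaw err 0.02 shift x 0.0050 z 0.0007 F [0.3 0.5 0.3]
```

Emit:
{"method": "send_rows", "body": {"deltas": "0.001 0 0.0015 0; 0.003 0 0.0012 0; 0.005 0 0.0007 0; 0.005 0 0.0007 0"}}

```text
t: 14.6
eef_pos: [0.568, -0.0825, 0.0488]
tool_rot: [0.0, 0.747, 0.664, -0.0]
contact_force: [0.5, -4.0, -1.5]
gripper_width: 1.002
grasp_force: 1.3
```

```bash
python3 -c "
from h import *
tip(9.5,30)"
```

```text
t 14.6 face y 28.5 h 9.1 yaw err -0.06 shift x 0.0014 z -0.0007 F [ 0.5 -4.  -1.5]
```

Emit:
{"method": "send_rows", "body": {"deltas": "0.0015 0 -0.0006 0; 0.0015 0 -0.0006 0; 0.0015 0 -0.0006 0"}}

```text
t: 14.9
eef_pos: [0.5681, -0.081, 0.0494]
tool_rot: [0.0, 0.747, 0.664, -0.0]
contact_force: [-0.6, -4.8, -2.0]
gripper_width: 1.003
grasp_force: 2.4
```

```bash
python3 -c "
from h import *
tip(9.5,30);tip(16.5,30);tip(16.5,60)"
```

```text
t 14.9 face y 30.1 h 9.3 yaw err -0.05 shift x -0.0002 z -0.0001 F [-0.6 -4.8 -2. ]
t 14.9 face y 30.1 h 9.3 yaw err -0.05 shift x -0.0018 z -0.0069 F [-0.6 -4.8 -2. ]
t 14.9 face y 30.1 h 9.3 yaw err -0.05 shift x 0.0273 z -0.0142 F [-0.6 -4.8 -2. ]
```

Emit:
{"method": "send_rows", "body": {"deltas": "-0.004 0 -0.003 0; -0.004 0 -0.0075 0; -0.004 0 -0.0075 0; 0.002 0 -0.0085 0; 0.008 0 -0.01 0"}}

```text
t: 15.4
eef_pos: [0.5696, -0.0733, 0.06]
tool_rot: [0.001, 0.747, 0.664, -0.0]
contact_force: [-0.4, -4.4, 1.7]
gripper_width: 0.997
grasp_force: 2.4
```

```bash
python3 -c "
from h import *
tip(17,56)"
```

```text
t 15.4 face y 40.3 h 17.7 yaw err -0.07 shift x 0.0155 z -0.0031 F [-0.4 -4.4  1.7]
```

Emit:
{"method": "send_rows", "body": {"deltas": "0.005 0 -0.0007 0; 0.01 0 -0.0019 0; 0.0155 0 -0.0031 0; 0.0155 0 -0.0031 0"}}

```text
t: 15.8
eef_pos: [0.5719, -0.0578, 0.0635]
tool_rot: [0.001, 0.747, 0.665, 0.0]
contact_force: [0.1, -4.3, 3.6]
gripper_width: 0.998
grasp_force: 2.2
```

```bash
python3 -c "
from h import *
tip(17,61.1)"
```

```text
t 15.8 face y 56.3 h 17.3 yaw err -0.04 shift x 0.0047 z -0.0009 F [ 0.1 -4.3  3.6]
```

Emit:
{"method": "send_rows", "body": {"deltas": "-0.02 0 0 0; -0.05 0 -0.03 0; -0.09 0 -0.07 0; -0.09 0 -0.1 0; -0.09 0 -0.1 0"}}

```text
t: 16.3
eef_pos: [0.5634, -0.1483, 0.1674]
tool_rot: [0.003, 0.748, 0.664, 0.003]
contact_force: [0.8, 0.4, -0.6]
gripper_width: 1.002
grasp_force: 0.0
```

```bash
cat > edges.py <<'E'
from h import *
P=[bot.read_camera('top') for _ in range(4)]
for h,y0,w,n in((14,30.8,7,'middle'),(21,61.7,10,'top')):
    r=np.mean([rect(p,O,RB,h,y0=0,y1=90,x0=-120,x1=120,s=4) for p in P],0)
    r=cv2.GaussianBlur(r,(0,0),2)
    pts=[]
    for x in np.arange(-72,73,2):
        a=r[int((x+120)*4),int((y0-w)*4):int((y0+w)*4),0]   # red channel step
        g=np.gradient(a);g[g<.5*g.max()]=0
        pts.append((x,y0-w+(g*np.arange(len(g))).sum()/g.sum()/4))
    pts=np.array(pts);k=np.polyfit(pts[:,0],pts[:,1],1);e=pts[:,1]-np.polyval(k,pts[:,0]);m=abs(e)<1.5
    k=np.polyfit(pts[m,0],pts[m,1],1);print(n,"edge y %.2f"%k[1],"skew deg %.2f"%np.degrees(np.arctan(k[0])),m.sum(),"std %.2f"%e[m].std())
tip(17,61.1)
r=rect(P[0],O,RB,0);cv2.imwrite('pics/last%d.png'%P[0]["shot"],r[...,::-1]);print(P[0]["shot"])
E
python3 edges.py
```

```text
middle edge y 30.26 skew deg -0.16 73 std 0.34
top edge y 61.43 skew deg -0.17 3 std 0.50
t 16.5 face y -4.9 h 133.6 yaw err 0.10 shift x 0.0923 z 0.0972 F [ 0.3  0.4 -0.1]
27
```

Emit:
{"method": "send_rows", "body": {"deltas": "0.03 0 0.03 0; 0.05 0 0.065 0; 0.065 0 0.095 0; 0.075 0 0.1 0; 0.075 0 0.1 0"}}

```text
t: 17.0
eef_pos: [0.5685, -0.0697, 0.0612]
tool_rot: [-0.001, 0.746, 0.666, -0.001]
contact_force: [0.4, 0.8, -0.4]
gripper_width: 1.004
grasp_force: 0.0
```

```bash
sed -i "s/in((14,30.8,7,'middle'),(21,61.7,10,'top'))/in((14,30.8,7,'middle'),(21,61.7,7,'top'))/; s/,0\]   # red.*/,:]@([1,0,0] if h==14 else [0,0,-1])/" edges.py; python3 -c "
from h import *
tip(17,61.1)"
```

```text
t 17.0 face y 43.9 h 18.0 yaw err 0.16 shift x 0.0169 z -0.0032 F [ 0.4  0.8 -0.4]
```

Emit:
{"method": "send_rows", "body": {"deltas": "0.006 0 -0.0005 0; 0.012 0 -0.002 0; 0.0155 0 -0.003 0; 0.0155 0 -0.003 0; 0.0155 0 -0.003 0"}}

```text
t: 17.5
eef_pos: [0.5718, -0.0567, 0.0664]
tool_rot: [0.0, 0.747, 0.665, 0.001]
contact_force: [0.6, -0.3, 0.7]
gripper_width: 0.997
grasp_force: 0.8
```

```bash
python3 -c "
from h import *
tip(17,61.1)"
```

```text
t 17.5 face y 58.1 h 19.9 yaw err -0.03 shift x 0.0036 z 0.0021 F [ 0.6 -0.3  0.7]
```

Emit:
{"method": "send_rows", "body": {"deltas": "-0.004 0 0.002 0; -0.004 0 0.004 0; 0 0 0.003 0; 0.0035 0 0.002 0; 0.0035 0 0.002 0"}}

```text
t: 18.0
eef_pos: [0.5715, -0.0525, 0.0635]
tool_rot: [-0.0, 0.747, 0.665, -0.0]
contact_force: [-0.3, -0.8, 0.5]
gripper_width: 1.005
grasp_force: 0.3
```

```bash
python3 -c "
from h import *
tip(17,61.1)"
```

```text
t 18.0 face y 61.4 h 16.1 yaw err 0.03 shift x -0.0005 z -0.0008 F [-0.3 -0.8  0.5]
```

Face reached 61.4 at h 16.1, so the edge should be at ~62.2. I back off and measure.

Emit:
{"method": "send_rows", "body": {"deltas": "-0.02 0 0.001 0; -0.05 0 -0.03 0; -0.09 0 -0.07 0; -0.09 0 -0.1 0; -0.09 0 -0.1 0"}}

```text
t: 18.5
eef_pos: [0.5638, -0.1452, 0.1685]
tool_rot: [0.003, 0.748, 0.663, 0.003]
contact_force: [0.8, 0.1, 0.1]
gripper_width: 0.999
grasp_force: 0.0
```

```bash
python3 edges.py; ls -t pics|head -1; cp $(ls -t pics/last*|head -1) pics/final.png
```

```text
middle edge y 30.25 skew deg -0.13 73 std 0.33
top edge y 63.54 skew deg 0.16 68 std 0.39
t 18.7 face y -1.1 h 133.8 yaw err 0.08 shift x 0.0886 z 0.0982 F [-0.2  0.  -0.4]
31
last31.png
```

View pics/final.png

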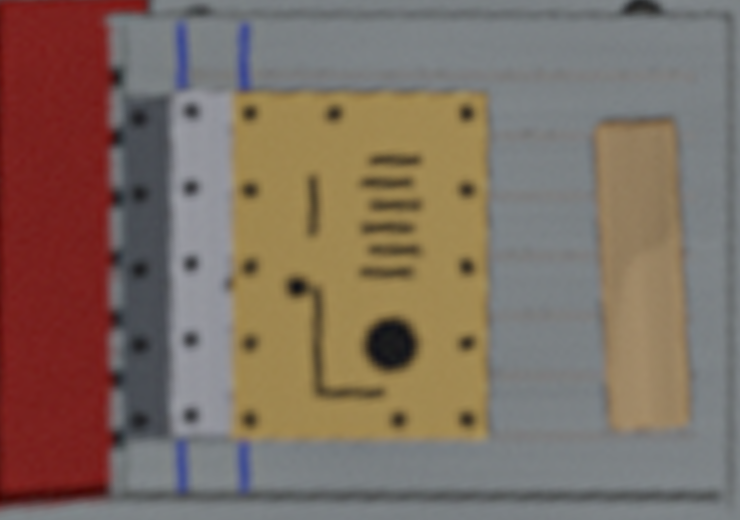

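The final picture shows all three plates square and lapped. The bottom is on the lip, the middle's edge is on line 1 (measured 30.3 vs 30.8 mm), and the top's edge is on line 2 (62–63 vs 61.7 mm, on the 4 mm line). The brush hasn't moved and the arm is clear, so I hand in.

```bash
python3 -c "
from station import bot
print(bot.hand_in())"
```

```text
the job is handed in; nothing more can be done
None
```

I handed in the job with all three plates square across the board. The bottom is against the lip, judged from a hard stop in the push and the image rather than seen directly. The middle's lower edge is within about 0.5 mm of line 1. The top's is about 1–2 mm above the centre of line 2, still within the line's width. I touched nothing but the plates and the board.

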